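# Set the bench magnifier over a pricking iron's teeth

### The job

The pricking iron's teeth are to be inspected for bends. Pick the iron up from the cutting mat and lay it gently flat on the stone slab with its teeth at the middle of the slab; then take the bench magnifier by its handle, swing it round until the lens is centred straight above the teeth, and tilt the lens level. Let go of everything, keep off the lens glass and leave the other things on the bench where they are.

Things in the scene. Friction and masses are not known exactly. Their poses are not given: they have to be found in the camera images.
- iron_mid (a point): the pricking iron (leather stitching punch), loose, steel, 115 mm long, 0.12 kg, lying flat: a square 12 x 12 mm shank 77 mm long widening to a flat blade 30 mm wide and 6 mm thick with six teeth. This point is in the shank at the centre of mass, half-way up (6 mm above what it lies on), 55 mm from the struck end; grip the shank here across its 12 mm. x runs along the iron to the teeth, z is up
- iron_teeth (a point): middle of the row of teeth of the pricking iron, half-way up, on its centre line, 54 mm from iron_mid along its x axis; the teeth are 13 mm long, the row is 30 mm wide
- slab_middle (a point): centre of the top face of the grey granite slab, 120 x 160 mm and 25 mm thick (top at z = 0.025), fixed. It lies on the bench to the left or right of the magnifier's arm; its middle is within 6 mm of the circle that the lens centre swings along
- mat_middle (a point): centre of the top of the green cutting mat, 190 x 220 x 3 mm, fixed, on the other side of the magnifier's arm from the slab. The iron lies on it at the start
- boom_middle (a point): point on the magnifier's straight level boom, 150 mm from the column axis and 150 mm from lens_centre, 200 mm above the bench; x points along the boom to the column. The boom swings up to 1.4 rad each way about the upright column (226 mm high, fixed round base 176 mm across); it is stiff and stays where it is left: about 0.65 N at the handle moves it
- lens_centre (a point): centre of the round magnifier lens (93 mm across, in a white ring 112 mm across and 18 mm thick) in a fork at the end of the boom, 300 mm from the column axis and 200 mm above the bench whatever the angles. Fork and knobs reach 80 mm to each side. Its z axis is the axis of the lens (upright when level); x points from the handle to the column; the lens tilts about its y axis
- handle_grip (a point): point on the axis of the black handle of the lens ring: a round bar 13 mm thick and 44 mm long that sticks out of the ring away from the column, from 64 to 108 mm from lens_centre; this point is 86 mm from lens_centre. Pinched from above across the bar, it lets the head be swung and tilted, the bar turning between the fingers as it tilts
- tilt (a joint): tilt of the lens head, rad: 0 is level, positive is with the handle raised above level. Starts with the handle raised 0.4 to 0.9. Stops at +-1.2. Stiff, stays where it is left: about 1.6 N at the handle moves it
- lens: the lens glass, 93 mm across, 10 mm thick in the middle; not to be touched
- mallet: bystander: mallet with a round yellow plastic head 54 mm thick and a wooden handle, lying on the bench; origin on the bench under the head
- jar: bystander: glass jar with a steel cap, 68 mm across, 85 mm high; origin at the centre of its underside
- tin: bystander: round tin, 60 mm across, 45 mm high, standing under the boom; origin at the centre of its underside
- awl: bystander: awl with a wooden handle, 120 mm long, lying on the bench; origin on the bench near its ferrule
There are look-alikes about, which are no part of the job. There is more than one size of the part that bears slab_middle; the job needs the largest. Several things look just like the part that bears iron_mid: the one meant starts nearest to the robot's base.

How it is judged:
By the outcome, as a careful person would: the job done as asked, in the order asked, and still so for the second after the job is handed in, with the robot touching nothing.
It also fails if it takes over 72 s, if anything falls off the work surface, if the arm or the gripper's body presses on something with over 40 N, if the wrist force passes 120 N, or if a joint passes its speed limit or range.

### The arm

A 6-joint arm with a two-finger parallel gripper is mounted at the origin on the work surface. World frame = base frame: x ahead of the robot, y to its left, z up, the work surface at z = 0. Lengths are in m, angles in rad, forces in N, time in s.
With the tool pointing down it reaches from about 0.4 to 0.825 m from the base axis. Payload 7 kg.
Tool frame: the origin (TCP) lies between the finger pads; the fingertips stand 8 mm ahead of it and the grasp point (between the pads) lies 11 mm behind it (arm.finger_overhang is the distance from the TCP to the fingertips, in m); z points along the fingers, y is the line along which they close (so a half turn about z gives the same grasp; the last joint's range is limited). The gripper opens to 88 mm and grips with 3 to 60 N. Pads are 19 mm wide; open, the fingers measure 130 mm over their backs; the gripper's body (78 mm by 193 mm) begins 47 mm behind the grasp point.
Start: joints at [-1.024, 0.359, 0.012, 0, -1.224, -0.288], TCP at [0.173, -0.653, 0.235] pointing down, gripper open.
Joint ranges: [-3.07, 3.07], [-1.43, 2.12], [-1.02, 1.25], [-3.03, 1.67], [-3.05, -0], [-3.03, 3.03]. Speed limits (rad/s): [2.39, 2.39, 3.01, 3.14, 3.14, 3.14].

### API

Orientations are given as [roll, pitch, yaw] about the fixed x, y, z axes, in that order (R = Rz(yaw) Ry(pitch) Rx(roll)).
In Python, from station import arm gives the robot as it stands.
- The arm moves only by the tool move_arm, never from a script. Its argument "rows" is text: rows parted by semicolons, each of 7 numbers parted by spaces: the turn, a rotation vector about the tool's x, y, z in degrees, then the shift along the tool's x, y, z in m, then the finger opening in m, from 0 to 0.0876. A call has 1 to 8 rows; each row shifts and turns the commanded pose from where the row before left it, along the tool's axes as they then stand; what a row does not reach is not made up. A row lasts 1/8 s, in which the tool goes at most 62.5 mm and 10.7 degrees, less where a joint would pass 70% of its speed; a pose out of reach is approached as far as the arm can. A call is refused whole if a number of a shift passes 0.0625 or a number of a turn 10.7, either way. A call with a gripper value outside its range is refused whole. The fingers move at their own pace and stop on an object; "squeeze" is the grip in N (left out, the last holds). Time passes only in rows, so rows that do not move let the fingers close. It gives the time, the measured TCP pose, the force, the opening and the grip force at its end, in the units of the state.
- arm.get_state(): the state, without advancing time (a new reading comes with each control period).
- arm.grab_frame(name): name is "scene" or "side" or "wrist"; returns (picture, depth): 480x640x3 uint8, blue, green, red; 480x640 float32, m along the optical axis (not along the pixel's ray), 0 where there is no reading.
- arm.camera_model(name): a dict with "mtx" (3x3 intrinsics, pixels), "camera_from_world" (4x4, takes a point from world to camera coordinates); the wrist camera has in their place "mount" (4x4, takes a point from camera to tool coordinates, whose origin is the TCP and whose axes are the flange's). Camera axes: x right, y down, z forward; pixel columns grow to the right and rows downward; lengths in m; the calibration is good to about 2 mm. The wrist camera is an equidistant fisheye: a pixel r from the principal point sees the ray r / f radians off the axis. A picture is of the moment at which its call begins: read the wrist's pose just before it. camera_model takes no time and is no camera call.
- arm.job_done(): hands the job in; it is judged then, once.
The state is a dict: "t": time; "q": joint angles; "qd": joint speeds; "joint_efforts": joint torques, N m; "eef_pos": TCP position; "ee_rot": TCP orientation; "force": force on the tool from outside, world axes, zero at the start; "moment": the same for the moment, N m; "width": finger opening in m; "gripper_force": force on a finger pad.
Only numpy, scipy, OpenCV 4.12 (cv2) and the standard library are available. Lean on these libraries where they do the work, as an engineer would, in place of code of your own. Each camera call takes 0.05 s, during which the arm holds its last target. There are 200 camera calls.

## Working session

There is one attempt and no reset: what is moved stays moved. The work goes in short steps, Python scripts to look and compute and a tool call to move; the robot and the scene stay as the last step left them, time stands still between calls to the robot, and variables do not carry over. Pictures are saved under pics/ and viewed, at most 10 in all, crops included, and the job is handed in when it is done.

Besides the shell and the picture viewer there is one more tool, called after "Call:" as name(argument=value, ...) on one line, values as JSON. move_arm: Moves the arm, as the interface text tells. Its arguments: {"type":"object","properties":{"rows":{"type":"string"},"squeeze":{"type":"number"}},"required":["rows"]}

```bash
ls; mkdir -p pics; python3 - <<'E'
from station import arm
import cv2,numpy as np
for n in("scene","side"):
    p,d=arm.grab_frame(n); cv2.imwrite(f"pics/{n}0.png",p); np.save(f"{n}0.npy",d)
    m=arm.camera_model(n); print(n,m["mtx"].round(1).tolist(),m["camera_from_world"].round(3).tolist())
m=arm.camera_model("wrist");print(m)
s=arm.get_state();print(s["t"],s["eef_pos"],s["ee_rot"],s["width"])
E
```

```text
pics
scene [[450.6, 0.0, 317.5], [0.0, 450.6, 234.8], [0.0, 0.0, 1.0]] [[0.679, 0.734, -0.012, -0.402], [0.538, -0.509, -0.671, -0.192], [-0.499, 0.45, -0.741, 1.384], [0.0, 0.0, 0.0, 1.0]]
side [[559.1, 0.0, 322.1], [0.0, 559.1, 238.6], [0.0, 0.0, 1.0]] [[-0.961, -0.276, 0.013, 0.549], [-0.202, 0.67, -0.715, 0.189], [0.189, -0.689, -0.699, 1.341], [0.0, 0.0, 0.0, 1.0]]
{'mtx': array([[371.64829954,   0.        , 319.72770655],
       [  0.        , 371.64829954, 236.41693049],
       [  0.        ,   0.        ,   1.        ]]), 'mount': array([[-7.21712051e-04, -9.59561746e-01, -2.81497308e-01,
         7.68162430e-02],
       [ 9.99999090e-01, -1.01349942e-03,  8.90963686e-04,
         1.11388484e-03],
       [-1.14023203e-03, -2.81496409e-01,  9.59561604e-01,
        -1.49425585e-01],
       [ 0.00000000e+00,  0.00000000e+00,  0.00000000e+00,
         1.00000000e+00]])}
0.1 [ 0.17260518 -0.65210851  0.23373315] [ 3.14008653e+00 -1.56039436e-04 -2.88289009e+00] 0.08744203410288959
```

View pics/scene0.png

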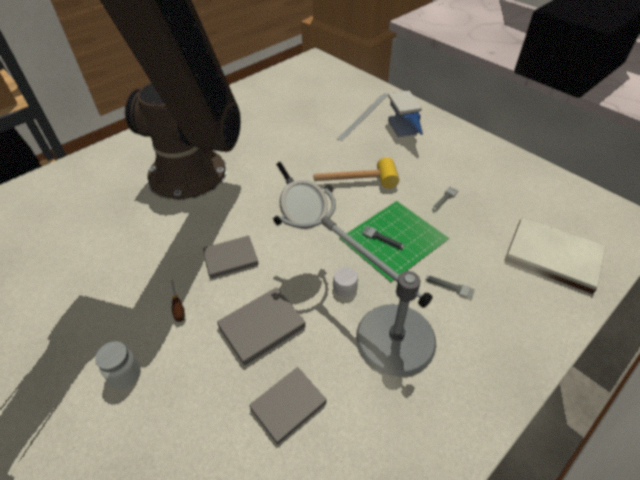

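View pics/side0.png

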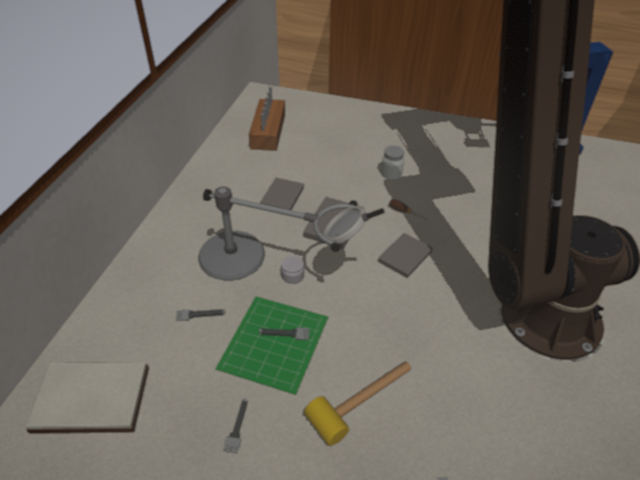

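The scene view shows the iron on the green mat at about (383,238), with the biggest slab at (261,326). The column top is at (408,282), the lens at (304,204) and the handle tip at (280,165). In the side view the iron is at (285,332), the column top at (223,192), the lens at (340,223) and the handle at (372,214).

```bash
cat > h.py <<'E'
from station import arm
import cv2,numpy as np
from scipy.spatial.transform import Rotation as R
def ray(n,uv,pose=None):
    m=arm.camera_model(n);K=m["mtx"];uv=np.atleast_2d(np.float64(uv))
    a=np.c_[(uv[:,0]-K[0,2])/K[0,0],(uv[:,1]-K[1,2])/K[1,1]]
    if n=="wrist":
        r=np.linalg.norm(a,axis=1)[:,None]+1e-12
        d=np.c_[a/r*np.sin(r),np.cos(r)]
        T=np.eye(4);T[:3,:3]=R.from_euler("xyz",pose[1]).as_matrix();T[:3,3]=pose[0];T=T@m["mount"]
    else:
        d=np.c_[a,np.ones(len(a))];T=np.linalg.inv(m["camera_from_world"])
    return T[:3,3],d@T[:3,:3].T
def plane(n,uv,z,pose=None):
    o,d=ray(n,uv,pose);return o+d*((z-o[2])/d[:,2])[:,None]
def tri(a,b):  # a,b=(origin,dir): closest point and gap
    A=np.c_[a[1],-b[1]];s=np.linalg.lstsq(A,b[0]-a[0],rcond=None)[0]
    p=a[0]+a[1]*s[0];q=b[0]+b[1]*s[1];return (p+q)/2,np.linalg.norm(p-q)
def two(u,v):
    o,d=ray("scene",u);o2,d2=ray("side",v);return tri((o,d[0]),(o2,d2[0]))
E
python3 - <<'E'
from h import *
np.set_printoptions(precision=4,suppress=True)
print("col top",two((408,277),(222,190)),"lens",two((304,204),(340,223)),"handle tip",two((279.5,164),(383,211)),"fork knobs",two((278,220),(335,246)),two((329,187),(353,205)))
sc=cv2.imread("pics/scene0.png");sd=cv2.imread("pics/side0.png")
print("base centre",plane("scene",[(397,338)],0.02),plane("side",[(231,254)],.02))
hs=cv2.cvtColor(sc,cv2.COLOR_BGR2HSV);h2=cv2.cvtColor(sd,cv2.COLOR_BGR2HSV)
for n,h in(("scene",hs),("side",h2)):
    g=cv2.inRange(h,(45,90,40),(80,255,255));c=max(cv2.findContours(g,0,2)[0],key=cv2.contourArea)
    q=cv2.approxPolyDP(cv2.convexHull(c),8,True)[:,0];print(n,"mat",plane(n,q,.003)[:,:2].tolist())
    hull=np.zeros_like(g);cv2.fillPoly(hull,[cv2.convexHull(c)],255);m=cv2.erode(hull,np.ones((5,5)))&~cv2.inRange(h,(40,60,0),(85,255,255))
    for k in cv2.findContours(m,0,1)[0]:
        if cv2.contourArea(k)>60:
            P=plane(n,k[:,0],.012 )[:,:2];r=cv2.minAreaRect(np.float32(P*1000));print(n,"iron",cv2.contourArea(k),cv2.boundingRect(k),r,)
# slabs: dark grey-brown regions
for name,(u,v) in dict(s1=(231,257),s2=(255,328),s3=(288,402)).items():
    print(name,sc[v,u])
print(sc[300,100],sc[290,230])
print("jar",plane("scene",[(118,380)],0),"tin",plane("scene",[(346,293)],0),"awl",plane("scene",[(178,308)],0),"mallet",plane("scene",[(388,173)],.027),plane("scene",[(316,177)],.02))
print("irons",plane("scene",[(397,243),(372,233),(445,198),(430,279)],.01))
E
```

```text
col top (array([0.8091, 0.0302, 0.224 ]), np.float64(0.0024922844906437444)) lens (array([0.5179, 0.0348, 0.2019]), np.float64(0.006664409589079976)) handle tip (array([0.4277, 0.0388, 0.2618]), np.float64(0.004250010627577598)) fork knobs (array([0.4998, 0.0127, 0.1339]), np.float64(0.07922662635024763)) (array([0.5202, 0.0612, 0.259 ]), np.float64(0.0688575674764445))
base centre [[0.8179 0.0242 0.02  ]] [[0.805 0.042 0.02 ]]
scene mat [[0.5272467149936374, 0.35948724999083786], [0.7051350543581074, 0.3530901399955348], [0.7012040419265556, 0.1754318913015615], [0.5193366636052796, 0.17756831231458609]]
scene iron 192.0 (363, 227, 41, 22) ((600.2841186523438, 224.84075927734375), (114.68073272705078, 32.27268981933594), 11.40803337097168)
side mat [[0.6976457731666608, 0.14562936409288052], [0.5165084979360691, 0.1556205469831058], [0.5248194309116441, 0.36817714988937433], [0.7076419705246317, 0.35845916708256675]]
side iron 303.5 (259, 328, 50, 12) ((595.6890869140625, 235.72152709960938), (113.1351318359375, 30.77000617980957), 16.571523666381836)
s1 [103 116 122]
s2 [107 117 123]
s3 [108 117 124]
[114 129 135] [163 185 191]
jar [[ 0.4799 -0.4622  0.    ]] tin [[0.6506 0.0378 0.    ]] awl [[ 0.4113 -0.2781 -0.    ]] mallet [[0.4468 0.4176 0.027 ]] [[0.3074 0.2571 0.02  ]]
irons [[0.6355 0.2399 0.01  ]
 [0.5672 0.2189 0.01  ]
 [0.6182 0.4685 0.01  ]
 [0.7655 0.2093 0.01  ]]
```

```bash
python3 - <<'E'
import cv2,numpy as np
a=cv2.imread("pics/scene0.png")[220:440,190:440];cv2.imwrite("pics/c1.png",cv2.resize(a,None,fx=2.7,fy=2.7,interpolation=cv2.INTER_CUBIC))
E
```

```text
(no output)
```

View pics/c1.png

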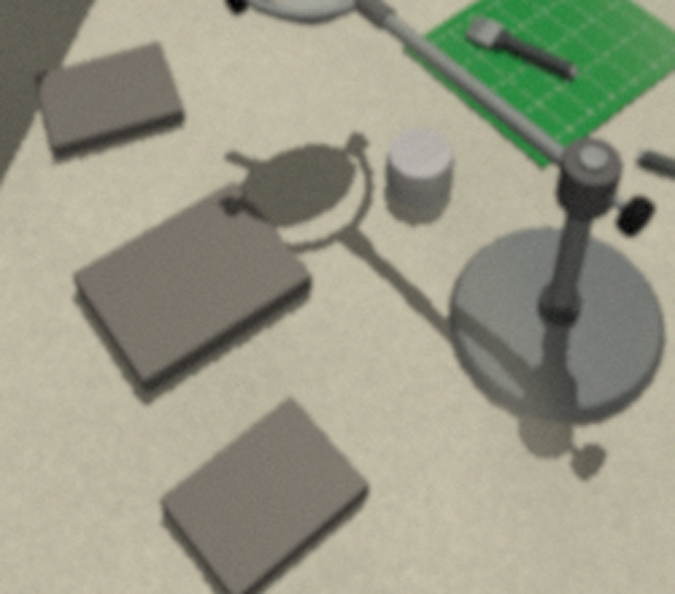

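The crop shows the middle slab is clearly the largest, with top corners at crop (78,275), (150,380), (310,282) and (237,187). The iron's blade end is at crop (485,33), so it points back toward the robot.

```bash
python3 - <<'E'
from h import *
np.set_printoptions(precision=4,suppress=True)
c=np.array([(78,277),(150,380),(310,283),(237,187)])/2.7+(190,220)
P=plane("scene",c,.025)[:,:2];print("slab",P,P.mean(0),np.linalg.norm(P-np.roll(P,1,0),axis=1))
for q,w in(((165,505),(238,594)),((238,594),(367,487)),((40,85),(58,155)),((58,155),(183,115))):
    A=plane("scene",np.array([q,w])/2.7+(190,220),.025);print("other",np.linalg.norm(A[0]-A[1]))
col=(plane("scene",[(408,277)],.226)+plane("side",[(222,190)],.226))[0,:2]/2;print("col",col,np.linalg.norm(P.mean(0)-col))
E
```

```text
slab [[ 0.5253 -0.236 ]
 [ 0.6391 -0.2475]
 [ 0.6597 -0.1011]
 [ 0.5453 -0.0839]] [ 0.5924 -0.1672] [0.1534 0.1144 0.1479 0.1157]
other 0.08273328285711404
other 0.11520305190039751
other 0.0867855410646426
other 0.11610846519135018
col [0.8089 0.0306] 0.29323943478905956
```

Call:
move_arm(rows="0 0 -10.7 0 0 -0.024 0.0876; 0 0 -10.7 0 0 -0.024 0.0876; 0 0 -10.7 0 0 -0.024 0.0876; 0 0 -10.7 0 0 -0.024 0.0876; 0 0 -10.7 0 0 -0.024 0.0876; 0 0 -10.7 0 0 -0.024 0.0876; 0 0 -10.7 0 0 -0.024 0.0876; 0 0 -10.7 0 0 -0.024 0.0876")

```text
t: 1.1
eef_pos: [0.1727, -0.6523, 0.4268]
ee_rot: [3.141, 0.001, -1.383]
force: [0.3, -0.4, 0.5]
width: 0.0876
gripper_force: 0.0
```

Call:
move_arm(rows="0 0 -10.7 0 0 0 0.0876; 0 0 -10.7 0 0 0 0.0876; 0 0 -10.7 0 0 0 0.0876; 0 0 -10.7 0 0 0 0.0876; 0 0 -10.7 0 0 0 0.0876; 0 0 -10.7 0 0 0 0.0876; 0 0 -10.7 0 0 0 0.0876; 0 0 -10.7 0 0 0 0.0876")

```text
t: 2.1
eef_pos: [0.1727, -0.6524, 0.426]
ee_rot: [-3.141, 0.0, 0.111]
force: [-0.2, -0.9, 0.3]
width: 0.0875
gripper_force: 0.0
```

Call:
move_arm(rows="0 0 0 0.04 -0.044 0 0.0876;0 0 0 0.04 -0.044 0 0.0876;0 0 0 0.04 -0.044 0 0.0876;0 0 0 0.04 -0.044 0 0.0876;0 0 0 0.04 -0.044 0 0.0876;0 0 0 0.04 -0.044 0 0.0876;0 0 0 0.04 -0.044 0 0.0876;0 0 0 0.04 -0.044 0 0.0876")

```text
t: 3.1
eef_pos: [0.4546, -0.267, 0.4265]
ee_rot: [-3.141, -0.0, 0.105]
force: [1.3, -0.2, 0.8]
width: 0.0879
gripper_force: 0.0
```

Call:
move_arm(rows="0 0 0 0.04 -0.044 0 0.0876;0 0 0 0.04 -0.044 0 0.0876;0 0 0 0 0 0 0.0876;0 0 0 0 0 0 0.0876")

```text
t: 3.6
eef_pos: [0.5242, -0.1727, 0.4262]
ee_rot: [-3.142, 0.001, 0.106]
force: [0.4, -0.6, -0.2]
width: 0.0876
gripper_force: 0.0
```

```bash
cat >> h.py <<'E'
def wrist(name):
    s=arm.get_state();p,d=arm.grab_frame("wrist");cv2.imwrite(f"pics/{name}.png",p);pose=(np.array(s["eef_pos"]),np.array(s["ee_rot"]))
    np.savez(name+".npz",d=d,a=pose[0],b=pose[1]);print(s["t"],pose,s["width"]);return p,d,pose
def load(name):
    z=np.load(name+".npz");return cv2.imread(f"pics/{name}.png"),z["d"],(z["a"],z["b"])
E
python3 -c "
from h import *
wrist('w1')"
```

```text
3.6 (array([ 0.52423477, -0.17270956,  0.42618064]), array([-3.14157379e+00,  9.56168621e-04,  1.06178422e-01])) 0.08755523045712638
```

View pics/w1.png

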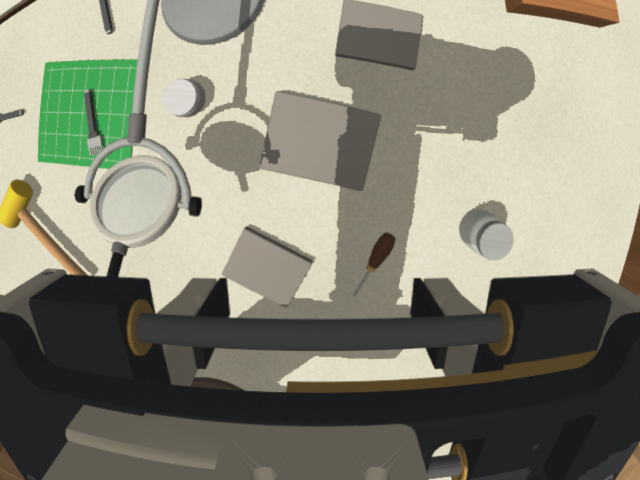

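The wrist view shows the slab top at corners (280,91), (380,117), (363,190) and (262,165), and the lens ring centred at about (136,200). The fork knobs are at (82,194) and (195,206), and the iron runs from (89,92) to its teeth at (97,153).

```bash
python3 - <<'E'
from h import *
np.set_printoptions(precision=4,suppress=True)
p,d,po=load("w1")
hsv=cv2.cvtColor(p,cv2.COLOR_BGR2HSV)
g=cv2.cvtColor(p,cv2.COLOR_BGR2GRAY)
C=cv2.cornerSubPix(g,np.float32([(280,91),(380,117),(363,190),(262,165)]),(6,6),(-1,-1),(3,50,.01));
P=plane("wrist",C,.025,po)[:,:2];print(C,"slab",P,P.mean(0),np.linalg.norm(P-np.roll(P,1,0),axis=1))
k=plane("wrist",[(82,194),(195,206),(136,200)],.2,po);print("knobs",k,k[:2].mean(0))
print("boom pts",plane("wrist",[(138,118),(146,50),(149,10)],.2,po))
print("iron",plane("wrist",[(89,92),(97,153)],.012,po))
print("tip of handle ray z.26",plane("wrist",[(113,275)],.25,po))
E
```

```text
[[275.1885  91.258 ]
 [381.0163 114.75  ]
 [362.0788 190.6377]
 [258.8513 169.3868]] slab [[ 0.6503 -0.0924]
 [ 0.6324 -0.2501]
 [ 0.5158 -0.236 ]
 [ 0.5319 -0.0787]] [ 0.5826 -0.1643] [0.1192 0.1588 0.1175 0.1581]
knobs [[ 0.5114  0.111   0.2   ]
 [ 0.5086 -0.0386  0.2   ]
 [ 0.5095  0.0338  0.2   ]] [0.51   0.0362 0.2   ]
boom pts [[0.6006 0.0339 0.2   ]
 [0.676  0.0316 0.2   ]
 [0.7226 0.0349 0.2   ]]
iron [[0.6473 0.2371 0.012 ]
 [0.5414 0.2135 0.012 ]]
tip of handle ray z.26 [[0.4379 0.0404 0.25  ]]
```

Call:
move_arm(rows="0 0 0 0.016 -0.0557 0 0.0876;0 0 0 0.016 -0.0557 0 0.0876;0 0 0 0.016 -0.0557 0 0.0876;0 0 0 0.016 -0.0557 0 0.0876;0 0 0 0.016 -0.0557 0 0.0876;0 0 0 0.016 -0.0557 0 0.0876;0 0 0 0.016 -0.0557 0 0.0876;0 0 -6.4 0 0 0 0.0876")

```text
t: 4.65
eef_pos: [0.5951, 0.2286, 0.4248]
ee_rot: [3.141, 0.002, 0.22]
force: [0.4, -0.6, -0.6]
width: 0.0875
gripper_force: 0.0
```

Call:
move_arm(rows="0 0 0 0 0 0.05 0.0876;0 0 0 0 0 0.05 0.0876;0 0 0 0 0 0.05 0.0876;0 0 0 0 0 0.05 0.0876;0 0 0 0 0 0 0.0876;0 0 0 0 0 0 0.0876")

```text
t: 5.4
eef_pos: [0.5961, 0.2261, 0.229]
ee_rot: [-3.141, -0.003, 0.216]
force: [0.3, -0.0, 0.4]
width: 0.0877
gripper_force: 0.0
```

```bash
python3 -c "
from h import *
wrist('w2')"
```

```text
5.4 (array([0.59614003, 0.22607945, 0.22903056]), array([-3.14149598e+00, -2.77667963e-03,  2.16137451e-01])) 0.08772846724487075
```

View pics/w2.png

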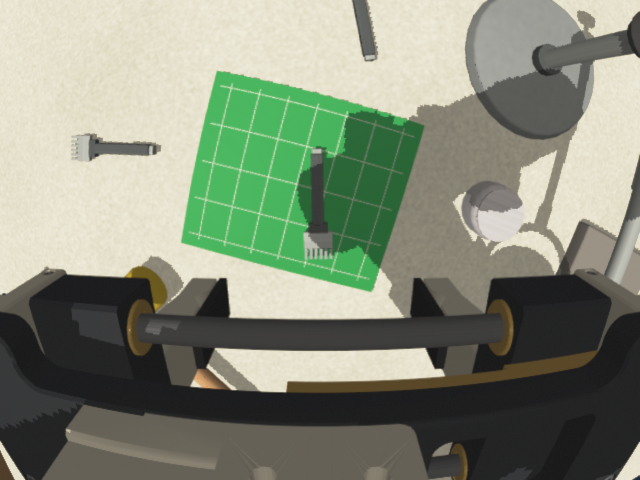

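The view shows the iron almost vertical in the image. Its struck end is at (319,149), the blade starts at about (318,230) and the teeth tips are at (318,258).

```bash
python3 - <<'E'
from h import *
np.set_printoptions(precision=4,suppress=True)
p,d,po=load("w2");h=cv2.cvtColor(p,cv2.COLOR_BGR2HSV)
m=cv2.inRange(h,(0,0,0),(179,70,255));m[:,:295]=0;m[:,345:]=0;m[:140]=0;m[265:]=0
m=cv2.morphologyEx(m,cv2.MORPH_OPEN,np.ones((3,3)))
k=max(cv2.findContours(m,0,1)[0],key=cv2.contourArea);print(cv2.boundingRect(k))
P=plane("wrist",k[:,0].astype(float),.013,po)[:,:2]
r=cv2.minAreaRect(np.float32(P*1000));print(r)
rows=[(y,np.flatnonzero(m[y]).min(),np.flatnonzero(m[y]).max()) for y in range(152,260,8) if m[y].any()];print(rows)
mid=plane("wrist",[(y and ((a+b)/2),y) for y,a,b in rows if y<225],.015,po)[:,:2]
v=np.polyfit(mid[:,0],mid[:,1],1);print("yaw",np.arctan(v[0]),"ends",plane("wrist",[(319,148.5),(318,258)],.009,po))
E
```

```text
(303, 148, 30, 111)
((597.076416015625, 230.58245849609375), (113.3790283203125, 29.768564224243164), 12.89671802520752)
[(152, np.int64(312), np.int64(321)), (160, np.int64(312), np.int64(322)), (168, np.int64(311), np.int64(322)), (176, np.int64(312), np.int64(322)), (184, np.int64(312), np.int64(322)), (192, np.int64(312), np.int64(325)), (200, np.int64(312), np.int64(322)), (208, np.int64(312), np.int64(322)), (216, np.int64(312), np.int64(322)), (224, np.int64(309), np.int64(327)), (232, np.int64(304), np.int64(332)), (240, np.int64(304), np.int64(332)), (248, np.int64(304), np.int64(331)), (256, np.int64(305), np.int64(332))]
yaw 0.22697864180584762 ends [[0.6521 0.2407 0.009 ]
 [0.5405 0.2174 0.009 ]]
```

Call:
move_arm(rows="0 0 -0.5 0.0045 -0.0041 0.04 0.05;0 0 0 0 0 0.05 0.05;0 0 0 0 0 0.05 0.05;0 0 0 0 0 0.04 0.05;0 0 0 0 0 0.02 0.05;0 0 0 0 0 0 0.05;0 0 0 0 0 0 0.05")

```text
t: 6.32
eef_pos: [0.5998, 0.2325, 0.0289]
ee_rot: [-3.14, -0.003, 0.226]
force: [-0.0, -0.4, 0.7]
width: 0.0502
gripper_force: 0.0
```

Call:
move_arm(rows="0 0 0 0 0.001 0.008 0.05;0 0 0 0 0 0.0075 0.05;0 0 0 0 0 0 0.05;0 0 0 0 0 0 0.0;0 0 0 0 0 0 0.0;0 0 0 0 0 0 0.0;0 0 0 0 0 0 0.0;0 0 0 0 0 0 0.0", squeeze=25)

```text
t: 7.32
eef_pos: [0.5987, 0.2307, 0.0114]
ee_rot: [-3.142, -0.001, 0.226]
force: [-0.8, -0.4, 5.1]
width: 0.0118
gripper_force: 25.4
```

Call:
move_arm(rows="0 0 0 0 0 -0.01 0;0 0 0 0 0 -0.02 0;0 0 0 0 0 -0.05 0;0 0 0 0 0 -0.06 0;0 0 0 0 0 -0.06 0;0 0 0 0 0 -0.06 0;0 0 0 0 0 -0.06 0;0 0 0 0 0 -0.03 0")

```text
t: 8.32
eef_pos: [0.5986, 0.2305, 0.3653]
ee_rot: [-3.14, -0.004, 0.226]
force: [0.2, 0.5, -1.9]
width: 0.0117
gripper_force: 25.0
```

Call:
move_arm(rows="0 0 10 0 0 0 0;0 0 10 0 0 0 0;0 0 10 0 0 0 0;0 0 10 0 0 0 0;0 0 10 0 0 0 0;0 0 10 0 0 0 0;0 0 10 0 0 0 0;0 0 10 0 0 0 0")

```text
t: 9.32
eef_pos: [0.5979, 0.2304, 0.3608]
ee_rot: [3.14, 0.0, -1.176]
force: [0.1, 0.1, -0.8]
width: 0.0118
gripper_force: 25.0
```

Call:
move_arm(rows="0 0 10 0 0 0 0;0 0 10 0 0 0 0;0 0 9.5 0 0 0 0;0 0 0 0 0 0 0")

```text
t: 9.82
eef_pos: [0.598, 0.2304, 0.3608]
ee_rot: [3.141, -0.0, -1.684]
force: [0.1, 0.3, -0.5]
width: 0.0117
gripper_force: 25.0
```

Call:
move_arm(rows="0 0 0 0.056 -0.0037 0 0;0 0 0 0.056 -0.0037 0 0;0 0 0 0.056 -0.0037 0 0;0 0 0 0.056 -0.0037 0 0;0 0 0 0.056 -0.0037 0 0;0 0 0 0.056 -0.0037 0 0;0 0 0 0.056 -0.0037 0 0;0 0 0 0.056 -0.0037 0 0")

```text
t: 10.82
eef_pos: [0.576, -0.2195, 0.3612]
ee_rot: [3.141, 0.0, -1.681]
force: [1.7, -0.1, -0.5]
width: 0.0119
gripper_force: 25.0
```

Call:
move_arm(rows="0 0 0 0 0 0.05 0;0 0 0 0 0 0.05 0;0 0 0 0 0 0.05 0;0 0 0 0 0 0.05 0;0 0 0 0 0 0.03 0;0 0 0 0 0 0 0;0 0 0 0 0 0 0")

```text
t: 11.7
eef_pos: [0.5775, -0.2181, 0.1326]
ee_rot: [-3.14, -0.0, -1.683]
force: [0.2, -0.7, -0.7]
width: 0.012
gripper_force: 25.0
```

```bash
python3 -c "
from h import *
wrist('w3')"
```

```text
11.7 (array([ 0.57751865, -0.21807319,  0.13257674]), array([-3.13990073e+00, -3.75836861e-04, -1.68337855e+00])) 0.01196894672086628
```

View pics/w3.png

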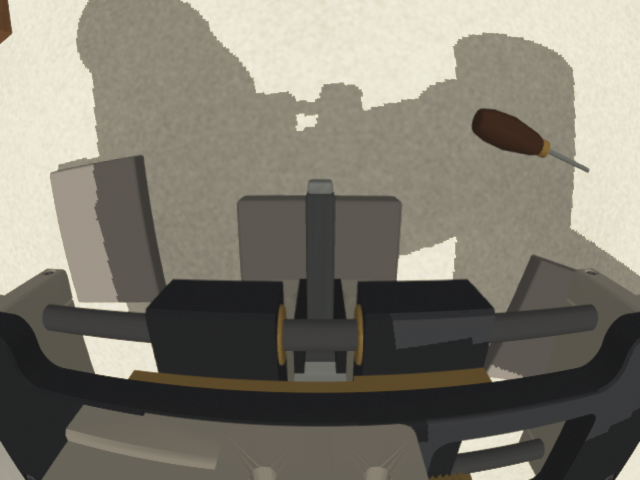

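The wrist view shows the slab's far (-y) edge between (240,197) and (400,197). The held iron is straight, with its struck end at (320,187).

```bash
python3 - <<'E'
from h import *
np.set_printoptions(precision=4,suppress=True)
p,d,po=load("w3")
P=plane("wrist",[(240,198),(400,198)],.025,po)[:,:2];e=P[1]-P[0];L=np.linalg.norm(e);n=np.array([e[1],-e[0]])/L
n=n if n[1]>0 else -n
print(P,L,"middle",P.mean(0)+.08*n,"long yaw deg",np.degrees(np.arctan2(n[1],n[0])))
E=plane("wrist",[(320,192),(320,181)],.1326+.0035+.0,po);print("struck end top near/far",E[:,:2],"z=",E[0,2])
t=po[0][:2]; print("struck dist",np.linalg.norm(E[:,:2]-t,axis=1))
s=arm.get_state();print(s["eef_pos"])
p,d=arm.grab_frame("side");cv2.imwrite("pics/s1.png",p);cv2.imwrite("pics/s1c.png",cv2.resize(p[160:320,160:460],None,fx=2.6,fy=2.6))
E
```

```text
[[ 0.6299 -0.2524]
 [ 0.5165 -0.2395]] 0.11405231457297023 middle [ 0.5822 -0.1665] long yaw deg 83.5241554769766
struck end top near/far [[ 0.5706 -0.2683]
 [ 0.5701 -0.2727]] z= 0.1361
struck dist [0.0507 0.0552]
[ 0.5778 -0.2181  0.133 ]
```

View pics/s1c.png

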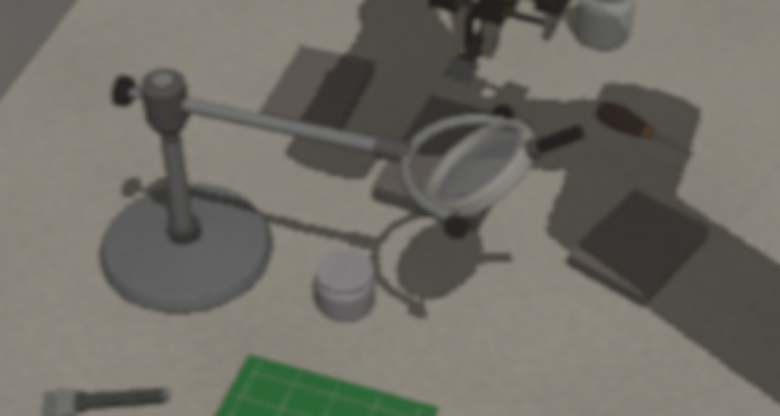

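The side view shows the magnifier undisturbed, and the iron hanging clear above the slab. The slab estimates agree at (0.582,-0.165), so I'm lowering the iron.

Call:
move_arm(rows="0 0 0 0 0 0.04 0;0 0 0 0 0 0.035 0;0 0 0 0 0 0.015 0;0 0 0 0 0 0.005 0;0 0 0 0 0 0.001 0;0 0 0 0 0 0.001 0;0 0 0 0 0 0 0")

```text
t: 12.68
eef_pos: [0.5771, -0.2179, 0.0349]
ee_rot: [-3.14, -0.0, -1.685]
force: [-0.1, -0.9, -0.5]
width: 0.012
gripper_force: 25.0
```

Call:
move_arm(rows="0 0 0 0 0 0.0007 0;0 0 0 0 0 0 0;0 0 0 0 0 0.0005 0;0 0 0 0 0 0 0")

```text
t: 13.18
eef_pos: [0.5767, -0.2179, 0.0334]
ee_rot: [-3.141, -0.0, -1.685]
force: [-2.0, 1.0, 4.5]
width: 0.0117
gripper_force: 27.6
```

Call:
move_arm(rows="0 0 0 0 0 0 0.02;0 0 0 0 0 0 0.03;0 0 0 0 0 0 0.05;0 0 0 0 0 0 0.05;0 0 0 0 0 -0.01 0.05;0 0 0 0 0 -0.05 0.05;0 0 0 0 0 -0.06 0.05;0 0 0 0 0 -0.06 0.05", squeeze=10)

```text
t: 14.18
eef_pos: [0.5749, -0.2176, 0.2143]
ee_rot: [3.139, 0.0, -1.686]
force: [1.5, 0.5, -0.9]
width: 0.0498
gripper_force: 0.0
```

Call:
move_arm(rows="0 0 0 0.02 0 -0.06 0.05;0 0 0 0.05 0 -0.06 0.05;0 0 0 0.03 0 -0.04 0.05;0 0 0 0 0 0 0.05")

```text
t: 14.68
eef_pos: [0.5658, -0.3091, 0.3635]
ee_rot: [-3.138, -0.001, -1.688]
force: [-0.2, 0.2, -0.6]
width: 0.0499
gripper_force: 0.0
```

```bash
python3 -c "
from h import *
wrist('w4')"
```

```text
14.675 (array([ 0.56576536, -0.30908325,  0.36353545]), array([-3.13811138e+00, -9.39114788e-04, -1.68798698e+00])) 0.049919858547958065
```

View pics/w4.png

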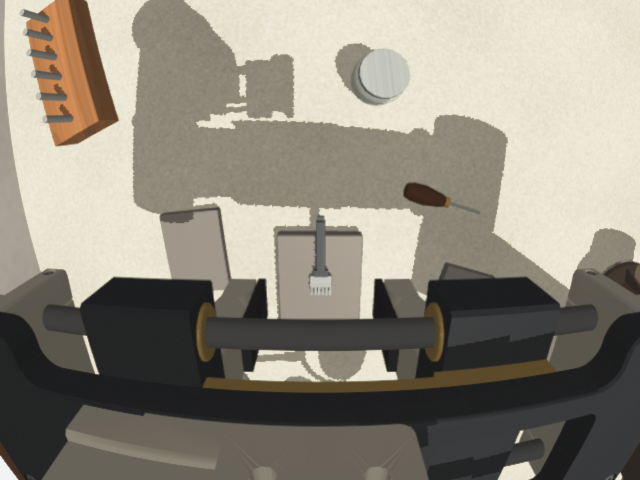

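The iron lies on the slab with its teeth at about (320,288), and the slab edges are at columns 278 and 361. Next I'm measuring the placement and moving over to the handle.

Call:
move_arm(rows="0 0 10.4 0 0 0 0.05;0 0 10.4 0 0 0 0.05;0 0 10.4 0 0 0 0.05;0 0 10.4 0 0 0 0.05;0 0 10.4 0 0 0 0.05;0 0 10.4 0 0 0 0.05;0 0 10.4 0 0 0 0.05;0 0 10.4 0 0 0 0.05")

```text
t: 15.72
eef_pos: [0.5654, -0.3059, 0.3583]
ee_rot: [3.14, -0.004, 3.14]
force: [1.2, -0.2, -0.3]
width: 0.0501
gripper_force: 0.0
```

Call:
move_arm(rows="0 0 0 0.018 0.0495 -0.006 0.06;0 0 0 0.018 0.0495 -0.006 0.06;0 0 0 0.018 0.0495 -0.006 0.06;0 0 0 0.018 0.0495 -0.006 0.06;0 0 0 0.018 0.0495 -0.006 0.06;0 0 0 0.018 0.0495 -0.006 0.06;0 0 0 0.018 0.0495 0 0.06;0 0 0 0 0 0 0.06")

```text
t: 16.73
eef_pos: [0.4367, 0.0416, 0.3952]
ee_rot: [3.141, -0.002, -3.132]
force: [-0.4, -0.6, -0.4]
width: 0.0598
gripper_force: 0.0
```

```bash
python3 - <<'E'
from h import *
np.set_printoptions(precision=4,suppress=True)
p,d,po=load("w4")
print("slab far corners",plane("wrist",[(278,233.5),(361,233.5)],.025,po),"sides row288",plane("wrist",[(277,288),(364,288)],.025,po),"teeth",plane("wrist",[(320,283),(320,294)],.03,po),"struck",plane("wrist",[(320,217)],.034,po))
wrist('w5')
E
```

```text
slab far corners [[ 0.6296 -0.2547  0.025 ]
 [ 0.5166 -0.2414  0.025 ]] sides row288 [[ 0.6436 -0.1741  0.025 ]
 [ 0.519  -0.1595  0.025 ]] teeth [[ 0.5808 -0.1772  0.03  ]
 [ 0.5828 -0.1601  0.03  ]] struck [[ 0.5694 -0.2731  0.034 ]]
16.725 (array([0.4367, 0.0416, 0.3952]), array([ 3.1414, -0.0021, -3.1319])) 0.05976448429647856
```

View pics/w5.png

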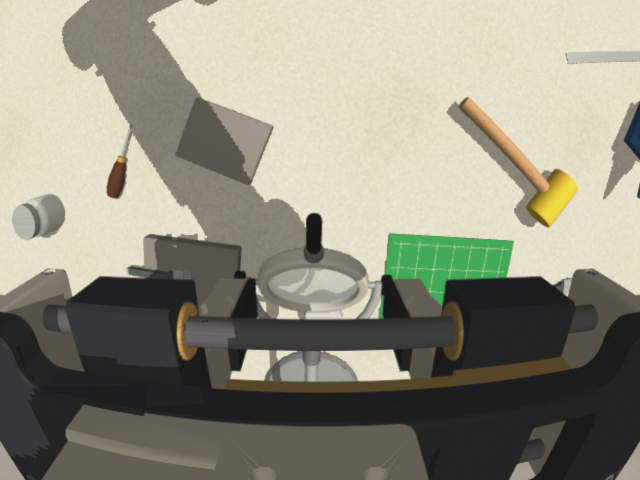

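The wrist view shows the handle near image centre, with its tip at (315,216) and its root at (313,256). The iron is still on the slab at left.

```bash
python3 - <<'E'
from h import *
np.set_printoptions(precision=4,suppress=True)
p,d,po=load("w5")
for uv in((315,216),(315,225),(314,240),(313,250)):
    o,r=ray("wrist",[uv],po);K=arm.camera_model("wrist")
    a=np.hypot((uv[0]-319.7)/371.6,(uv[1]-236.4)/371.6)
    D=d[uv[1]+2,uv[0]]; print(uv,D,o+r[0]*D/np.cos(a))
E
```

```text
(315, 216) 0.2842421 [0.4243 0.0391 0.2675]
(315, 225) 0.28427595 [0.431  0.0392 0.2693]
(314, 240) 0.3014103 [0.4469 0.0383 0.2561]
(313, 250) 0.3146471 [0.4589 0.0373 0.2458]
```

Call:
move_arm(rows="0 0 0 -0.0053 -0.003 0.04 0.06;0 0 0 0 0 0.05 0.06;0 0 0 0 0 0.04 0.06;0 0 0 0 0 0.024 0.06;0 0 0 0 0 0 0.06;0 0 0 0 0 0 0.06")

```text
t: 17.52
eef_pos: [0.4446, 0.0354, 0.2428]
ee_rot: [-3.141, 0.0, -3.138]
force: [0.5, 0.5, -0.3]
width: 0.0595
gripper_force: 0.0
```

Call:
move_arm(rows="0 0 0 0.002 0.003 0.001 0.06;0 0 0 0 0 0 0.03;0 0 0 0 0 0 0.0;0 0 0 0 0 0 0.0;0 0 0 0 0 0 0.0;0 0 0 0 0 0 0", squeeze=20)

```text
t: 18.27
eef_pos: [0.4422, 0.0389, 0.2412]
ee_rot: [-3.141, -0.0, -3.138]
force: [-0.3, 0.6, 0.2]
width: 0.0158
gripper_force: 0.1
```

Call:
move_arm(rows="0 0 0 0 0 0 0;0 0 0 0 0 0 0")

```text
t: 18.52
eef_pos: [0.4423, 0.0389, 0.2412]
ee_rot: [-3.141, -0.0, -3.138]
force: [0.4, -0.9, -0.1]
width: 0.0127
gripper_force: 20.0
```

Call:
move_arm(rows="0 0 -2.64 -0.0004 -0.017 0 0;0 0 -2.64 -0.0004 -0.017 0 0;0 0 -2.64 -0.0004 -0.017 0 0;0 0 -2.64 -0.0004 -0.017 0 0;0 0 0 0 0 0 0")

```text
t: 19.15
eef_pos: [0.4471, -0.0304, 0.2411]
ee_rot: [-3.141, -0.004, -2.954]
force: [-6.7, -1.4, 6.6]
width: 0.0127
gripper_force: 19.9
```

```bash
cat >> h.py <<'E'
def where(C=(.81,.032)):
    s=arm.get_state();p=np.array(s["eef_pos"]);v=p[:2]-C
    print(s["t"],p.round(4),"radius",np.hypot(*v).round(4),"az",np.degrees(np.arctan2(v[1],v[0]))%360,"yaw",np.degrees(s["ee_rot"][2])%360,"F",np.round(s["force"],1),s["width"],s["gripper_force"])
E
python3 -c "
from h import *
where()"
```

```text
19.15 [ 0.4471 -0.0304  0.2411] radius 0.3682 az 189.75556076515213 yaw 190.7400913263408 F [-6.7 -1.4  6.6] 0.012663995279616556 19.916242361068726
```

Call:
move_arm(rows="0 0 -2.6 -0.0004 -0.017 0 0;0 0 -2.6 -0.0004 -0.017 0 0;0 0 -2.6 -0.0004 -0.017 0 0;0 0 -2.6 -0.0004 -0.017 0 0;0 0 -2.6 -0.0004 -0.017 0 0;0 0 -2.6 -0.0004 -0.017 0 0;0 0 0 0 0 0 0")

```text
t: 20.02
eef_pos: [0.478, -0.128, 0.2414]
ee_rot: [-3.142, -0.008, -2.682]
force: [-13.1, -6.5, 11.2]
width: 0.0126
gripper_force: 19.9
```

```bash
python3 -c "
from h import *
where()"
```

```text
20.025 [ 0.478  -0.128   0.2414] radius 0.3686 az 205.73445802005844 yaw 206.33071840629256 F [-13.1  -6.5  11.2] 0.01264072786960644 19.89051729440689
```

Call:
move_arm(rows="0 0 0 0.002 0 -0.0015 0;0 0 -2.6 0.0002 -0.017 -0.0002 0;0 0 -2.6 0.0002 -0.017 -0.0002 0;0 0 -2.6 0.0002 -0.017 -0.0002 0;0 0 -2.6 0.0002 -0.017 -0.0002 0;0 0 -2.6 0.0002 -0.017 -0.0002 0;0 0 0 0 0 0 0")

```text
t: 20.9
eef_pos: [0.5232, -0.1993, 0.2427]
ee_rot: [3.141, -0.001, -2.455]
force: [-0.4, -0.3, -3.4]
width: 0.0123
gripper_force: 19.9
```

```bash
python3 -c "
from h import *
where()"
```

```text
20.9 [ 0.5232 -0.1993  0.2427] radius 0.3684 az 218.88736032460307 yaw 219.33332985536964 F [-0.4 -0.3 -3.4] 0.012273730699262124 19.90102082490921
```

Call:
move_arm(rows="0 0 -2.4 -0.0001 -0.0157 0 0;0 0 0 0 0 0 0")

```text
t: 21.15
eef_pos: [0.533, -0.2108, 0.2429]
ee_rot: [3.141, -0.001, -2.414]
force: [0.4, -1.2, -3.5]
width: 0.0123
gripper_force: 19.9
```

Call:
move_arm(rows="0 0 0 0.0042 0 0.0059 0;0 0 0 0.0038 0 0.0061 0;0 0 0 0.0033 0 0.0066 0;0 0 0 0.0027 0 0.0067 0;0 0 0 0.0021 0 0.0069 0;0 0 0 0.0015 0 0.007 0;0 0 0 0.0009 0 0.0073 0;0 0 0 0 0 0 0")

```text
t: 22.15
eef_pos: [0.518, -0.2233, 0.1957]
ee_rot: [3.139, -0.002, -2.413]
force: [-4.1, -4.0, 0.4]
width: 0.0127
gripper_force: 20.0
```

```bash
python3 - <<'E'
from h import *
where()
for n in("scene","side"):
    p,d=arm.grab_frame(n);cv2.imwrite(f"pics/{n}2.png",p)
    cv2.imwrite(f"pics/{n}2c.png",cv2.resize(p[200:400,170:470] if n=="scene" else p[130:330,150:450],None,fx=2,fy=2,interpolation=cv2.INTER_CUBIC))
a=cv2.imread("pics/scene2c.png");b=cv2.imread("pics/side2c.png")
E
```

```text
22.15 [ 0.518  -0.2233  0.1957] radius 0.3879 az 221.15721431166136 yaw 221.74659741032215 F [-4.1 -4.   0.4] 0.012684601780047421 20.007206797599792
```

Call:
move_arm(rows="0 0 0 0.0001 0 0.0067 0;0 0 0 0 0 0 0;0 0 0 0 0 0 0.03;0 0 0 0 0 0 0.05;0 0 0 0 0 0 0.05;0 0 0 0 0 0 0.05")

```text
t: 23.0
eef_pos: [0.5194, -0.223, 0.1905]
ee_rot: [-3.142, 0.0, -2.412]
force: [0.3, 0.4, 0.2]
width: 0.0463
gripper_force: 0.0
```

Call:
move_arm(rows="0 0 0 0 0 -0.02 0.05;0 0 0 0 0 -0.05 0.05;0 0 0 0 0 -0.06 0.05;0 0 0 0 0 -0.06 0.05;0 0 0 -0.05 0 -0.03 0.05;0 0 0 -0.06 0 0 0.05;0 0 0 -0.05 0 0 0.05;0 0 0 0 0 0 0.05")

```text
t: 24.0
eef_pos: [0.6406, -0.1139, 0.4082]
ee_rot: [3.139, -0.002, -2.409]
force: [-0.1, -0.1, -0.3]
width: 0.0498
gripper_force: 0.0
```

```bash
python3 - <<'E'
from h import *
where()
wrist("w6")
E
```

```text
24.0 [ 0.6406 -0.1139  0.4082] radius 0.2236 az 220.72784204704695 yaw 221.95219852568124 F [-0.1 -0.1 -0.3] 0.049753339649223766 0.0
24.0 (array([ 0.6405582 , -0.11388626,  0.40818827]), array([ 3.13938668e+00, -1.84390509e-03, -2.40938866e+00])) 0.049753339649223766
```

View pics/w6.png

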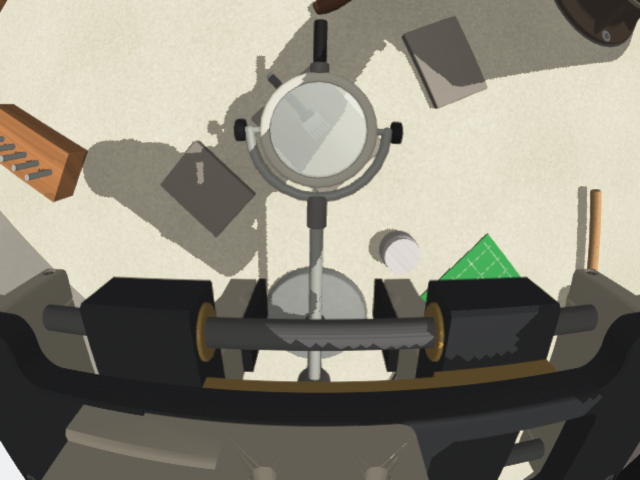

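The lens head is over the slab: ring centred at about (319,130), knobs at (240,130) and (397,132). The iron shows through the glass with its teeth near (315,125). Next I'm measuring lens centring and level from this frame.

```bash
python3 - <<'E'
from h import *
np.set_printoptions(precision=4,suppress=True)
p,d,po=load("w6")
k=plane("wrist",[(240,130),(397,132)],.2,po);print("knob mid",k.mean(0)[:2])
g=cv2.cvtColor(p,cv2.COLOR_BGR2HSV)
# ring pixels by depth, height>0.19 and colour whitish
v,u=np.mgrid[60:200,240:400];uv=np.c_[u.ravel(),v.ravel()]
o,r=ray("wrist",uv,po);K=arm.camera_model("wrist")["mtx"]
a=np.hypot((uv[:,0]-K[0,2])/K[0,0],(uv[:,1]-K[1,2])/K[1,1])
D=d[v.ravel(),u.ravel()];X=o+r*(D/np.cos(a))[:,None];ok=(D>0)&(X[:,2]>.17)
X=X[ok];c=k.mean(0)[:2]
for _ in range(3):
    rad=np.hypot(*(X[:,:2]-c).T);m=(rad>.047)&(rad<.054)
    Y=X[m];A=np.c_[Y[:,:2]-c,np.ones(len(Y))];s=np.linalg.lstsq(A,Y[:,2],rcond=None)[0]
    res=abs(Y[:,2]-A@s);q=res<.004;s=np.linalg.lstsq(A[q],Y[q,2],rcond=None)[0]
h=np.array([-.752,-.66]);print("n",m.sum(),q.sum(),"plane",s,"tilt along handle",s[:2]@h,"across",s[:2]@[h[1],-h[0]])
# ring outer/inner boundary
wht=cv2.inRange(g,(0,0,150),(179,40,255))
# handle height
for pt in((320,30),(320,45),(320,55)):
    i=np.array([pt]);o,r=ray("wrist",i,po);aa=np.hypot((pt[0]-K[0,2])/K[0,0],(pt[1]-K[1,2])/K[1,1]);print("handle top",o+r[0]*d[pt[1],pt[0]]/np.cos(aa))
print("handle axis pts z.2",plane("wrist",[(320,22),(320,62),(316,215),(316,270)],.2065,po)[:,:2])
# ring by outer radius: ellipse fit of rays on z=.209 using depth jumps
b=((X[:,2]>.19)); im=np.zeros(480*640,np.uint8); idx=(uv[ok][:,1]*640+uv[ok][:,0]); rr=np.hypot(*(X[:,:2]-c).T); im[idx[b&(rr<.058)]]=255
cc=max(cv2.findContours(im.reshape(480,640),0,1)[0],key=cv2.contourArea)
Q=plane("wrist",cc[:,0].astype(float),.209,po)[:,:2];(x,y),R_=cv2.minEnclosingCircle(np.float32(Q));print("ring circle",x,y,R_)
E
```

```text
knob mid [ 0.5824 -0.1648]
n 2434 2434 plane [-0.0368 -0.0326  0.2082] tilt along handle 0.04917934423513959 across -0.00028121413516392704
handle top [ 0.5109 -0.2272  0.212 ]
handle top [ 0.5214 -0.2178  0.2086]
handle top [ 0.5287 -0.2112  0.2086]
handle axis pts z.2 [[ 0.5036 -0.2336]
 [ 0.5335 -0.2069]
 [ 0.6453 -0.1117]
 [ 0.6879 -0.0737]]
ring circle 0.5813144445419312 -0.16576167941093445 0.056919340044260025
```

```bash
python3 - <<'E'
from h import *
np.set_printoptions(precision=4,suppress=True)
p,d,po=load("w6");K=arm.camera_model("wrist")["mtx"]
v,u=np.mgrid[0:270:2,30:600:2];uv=np.c_[u.ravel(),v.ravel()]
o,r=ray("wrist",uv,po);a=np.hypot((uv[:,0]-K[0,2])/K[0,0],(uv[:,1]-K[1,2])/K[1,1])
D=d[v.ravel(),u.ravel()];X=o+r*(D/np.cos(a))[:,None]
h=np.array([-.752,-.66]);w=np.array([-.66,.752])
for c,lo,hi,n in(((.58,-.165),-.02,.015,"bench"),):
    m=(D>0)&(abs(X[:,2])<.02);Y=X[m]
    for _ in range(4):
        A=np.c_[Y[:,:2]-c,np.ones(len(Y))];s=np.linalg.lstsq(A,Y[:,2],rcond=None)[0];Y=Y[abs(Y[:,2]-A@s)<.004]
    print(n,len(Y),s,s[:2]@h,s[:2]@w)
m=(D>0)&(abs(X[:,2]-.2)<.02);Y=X[m];al=(Y[:,:2]-(.8095,.032))@h;ac=(Y[:,:2]-(.8095,.032))@w
for lo,hi in((.06,.1),(.1,.14),(.14,.18),(.37,.385),(.385,.4)):
    q=(al>lo)&(al<hi)&(abs(ac)<.015);print("along",lo,hi,q.sum(),np.percentile(Y[q,2],90) if q.any() else None)
E
```

```text
bench 29991 [-0.0002  0.0013 -0.0007] -0.0006848033520457687 0.0011385989382901645
along 0.06 0.1 0 None
along 0.1 0.14 0 None
along 0.14 0.18 54 0.2070019646711363
along 0.37 0.385 55 0.2101968486568156
along 0.385 0.4 50 0.2109496817505643
```

Lens centring is within about 3 mm of the teeth. The lens is still 0.05 rad handle-up, and the bench plane fit confirms that reading. I'm regripping to lower the handle about 4 mm.

Call:
move_arm(rows="0 0 0 0.05 0 0 0.05;0 0 0 0.06 0 0 0.05;0 0 0 0.053 0 0.02 0.05;0 0 0 0 0 0.06 0.05;0 0 0 0 0 0.06 0.05;0 0 0 0 0 0.05 0.05;0 0 0 0 0 0.018 0.05;0 0 0 0 0 0 0.05")

```text
t: 25.05
eef_pos: [0.5157, -0.2256, 0.2016]
ee_rot: [3.14, -0.002, -2.413]
force: [-1.2, 0.2, 1.4]
width: 0.0498
gripper_force: 0.0
```

```bash
python3 -c "
from h import *
where()"
```

```text
25.05 [ 0.5157 -0.2256  0.2016] radius 0.3912 az 221.19405890220645 yaw 221.74021187581738 F [-1.2  0.2  1.4] 0.04981445984067143 0.0
```

Call:
move_arm(rows="0 0 0 -0.004 0 0.0085 0.05;0 0 0 0 0 0 0.03;0 0 0 0 0 0 0;0 0 0 0 0 0 0;0 0 0 0 0 0 0;0 0 0 0 0 0 0;0 0 0 0 0 0 0", squeeze=25)

```text
t: 25.92
eef_pos: [0.5201, -0.2225, 0.1941]
ee_rot: [-3.141, 0.0, -2.412]
force: [0.4, 0.2, 1.6]
width: 0.0123
gripper_force: 25.0
```

Call:
move_arm(rows="0 0 0 0 0 0.0022 0;0 0 0 0 0 0.0022 0;0 0 0 0 0 0 0;0 0 0 0 0 0 0;0 0 0 0 0 0 0.03;0 0 0 0 0 0 0.05;0 0 0 0 0 0 0.05")

```text
t: 26.8
eef_pos: [0.5199, -0.2224, 0.1894]
ee_rot: [3.141, -0.0, -2.412]
force: [0.0, -0.5, 0.1]
width: 0.0366
gripper_force: 0.0
```

Call:
move_arm(rows="0 0 0 0 0 -0.02 0.05;0 0 0 0 0 -0.05 0.05;0 0 0 0 0 -0.06 0.05;0 0 0 0 0 -0.06 0.05;0 0 0 -0.05 0 -0.03 0.05;0 0 0 -0.06 0 0 0.05;0 0 0 -0.05 0 0 0.05;0 0 0 0 0 0 0.05")

```text
t: 27.8
eef_pos: [0.6412, -0.1132, 0.4071]
ee_rot: [3.139, -0.002, -2.409]
force: [-0.4, -0.3, -0.8]
width: 0.0501
gripper_force: 0.0
```

```bash
cat > m.py <<'E'
from h import *
import sys
np.set_printoptions(precision=4,suppress=True)
p,d,po=wrist(sys.argv[1]);K=arm.camera_model("wrist")["mtx"]
v,u=np.mgrid[40:220,220:420];uv=np.c_[u.ravel(),v.ravel()]
o,r=ray("wrist",uv,po);a=np.hypot((uv[:,0]-K[0,2])/K[0,0],(uv[:,1]-K[1,2])/K[1,1])
D=d[v.ravel(),u.ravel()];X=o+r*(D/np.cos(a))[:,None];ok=(D>0)&(X[:,2]>.19);X=X[ok];c=np.array([.582,-.166])
rr=np.hypot(*(X[:,:2]-c).T);im=np.zeros((480,640),np.uint8);q=uv[ok][rr<.062];im[q[:,1],q[:,0]]=255
im=cv2.morphologyEx(im,cv2.MORPH_OPEN,np.ones((15,15)))
cc=max(cv2.findContours(im,0,1)[0],key=cv2.contourArea)
Q=plane("wrist",cc[:,0].astype(float),.209,po)[:,:2];(x,y),R_=cv2.minEnclosingCircle(np.float32(Q));c=np.array([x,y])
rr=np.hypot(*(X[:,:2]-c).T);Y=X[(rr>.047)&(rr<.054)&(X[:,2]>.195)];A=np.c_[Y[:,:2]-c,np.ones(len(Y))];s=np.linalg.lstsq(A,Y[:,2],rcond=None)[0]
h=np.array([-.752,-.66]);print("ring",c,R_,"tilt",s[:2]@h,"across",s[:2]@[.66,-.752],s[2],len(Y))
E
python3 m.py w7
```

```text
27.8 (array([ 0.6412, -0.1132,  0.4071]), array([ 3.1392, -0.0021, -2.4094])) 0.05008968373781758
ring [ 0.5805 -0.1681] 0.058055583387613297 tilt 0.010468782060376729 across -8.44162965944915e-05 0.20739410323498933 2348
```

```bash
python3 -c "
from station import arm
print(arm.job_done())"
```

```text
the job is handed in; nothing more can be done
None
```

The job is handed in: the iron lies flat on the large slab with its teeth within about 2 mm of the slab's middle, the lens is centred above them to about 3 mm and about 0.01 rad off level, and the gripper is clear of everything.

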